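# Charge the shoe-freshening bin and hold the humidity probe in its guide

## Task

Tip the four cedar blocks off the carry tray into the open mouth of the white freshening bin and set the empty tray back down flat on the trolley top. Then take the humidity probe from its stand and lower its stem through the metal guide on the bin, never letting the probe touch the bin, until the tip is about 50 mm below the guide's top; finish holding it there, upright, still and centred in the bore, without letting go. Leave the tin, the brush and the shoe trees where they are.

Things in the scene. Friction and masses are not known exactly. Their poses are not given: they have to be found in the camera images.
- tray: loose wooden carry tray, 150 (x) x 110 (y) mm, about 0.22 kg, floor 4 mm thick, walls 24 mm high on three sides, open at its +x end. A bridge handle spans it crosswise above its middle: a bar along the tray's y, 14 mm thick (along x), 18 mm high, 110 mm long, its centre 71 mm straight above the origin, carried by a thin post at each side; 58 mm free height under the bar above the tray floor. Origin: centre of its underside, z up. It balances about the handle.
- tray_lip (a point): middle of the edge of the tray's floor at its open end, 75 mm along the tray's +x from its origin, 4 mm above its underside
- block1: cedar block, pale wood, 34 x 28 x 22 mm (x, y, z), about 14 g, one of four loose ones lying in the tray; origin: centre of its underside. Planed wood on lacquer: it starts to slide when the tray tips by 15 to 24 degrees.
- block2: cedar block, pale wood, 34 x 28 x 22 mm (x, y, z), about 14 g, one of four loose ones lying in the tray; origin: centre of its underside. Planed wood on lacquer: it starts to slide when the tray tips by 15 to 24 degrees.
- block3: cedar block, pale wood, 34 x 28 x 22 mm (x, y, z), about 14 g, one of four loose ones lying in the tray; origin: centre of its underside. Planed wood on lacquer: it starts to slide when the tray tips by 15 to 24 degrees.
- block4: cedar block, pale wood, 34 x 28 x 22 mm (x, y, z), about 14 g, one of four loose ones lying in the tray; origin: centre of its underside. Planed wood on lacquer: it starts to slide when the tray tips by 15 to 24 degrees.
- bin: white plastic freshening bin, fixed to the trolley, 230 (x) x 160 (y) mm, rim 100 mm high, walls 4 mm. At its -x end (nearer the robot) it has an open mouth; at its +x end a flat deck, level with the rim, covers a separate empty well and carries the guide. A full-height partition parts the two. Origin: centre of its underside, z up.
- mouth (a point): centre of the bin's open mouth at rim height, 43 mm from the bin's origin along its -x, 100 mm up; axes as the bin. The mouth is 136 (x) x 152 (y) mm clear and about 96 mm deep.
- guide (a point): centre of the top of the guide, 71 mm along the bin's +x from its origin, 112 mm above the trolley top, z up along the bore. The guide is a vertical aluminium bush 36 mm across outside, standing 12 mm above the deck, with a plain round bore 20 mm across and 25 mm long; below it the well is free down to its floor about 108 mm under this point.
- stand: plywood probe stand, fixed to the trolley, 90 x 90 mm, 100 mm high: base, two side panels and a top plate 70 (x) x 90 (y) mm with a 12 mm hole at its centre. Origin: centre of its underside.
- probe: loose humidity probe, about 0.09 kg: a black handle 24 (x) x 30 (y) x 65 mm (z) with a straight steel stem 8 mm across and 85 mm long out of the middle of its underside. Origin: where the stem leaves the handle; z up along the stem, the handle reaching from z 0 to 65 mm. At the start the stem hangs in the stand's hole and the handle stands on the stand's top; it must be lifted 85 mm to come free.
- probe_tip (a point): tip of the probe's stem, 85 mm below the probe's origin
- tin: round brown polish tin, 88 mm across, 28 mm high; origin: centre of its underside. Not part of the job: leave it where it is.
- brush: shoe brush with a blue plastic back and white bristles, 150 x 52 x 38 mm, bristles down; origin: centre of its underside, x along it. Not part of the job: leave it where it is.
- shoe_tree1: wooden shoe tree, 270 mm long, 70 mm wide, 45 mm high, lying on the trolley; origin: middle of its underside, x towards the toe, which reaches to +135 mm. Not part of the job: leave it where it is.
- shoe_tree2: wooden shoe tree, 270 mm long, 70 mm wide, 45 mm high, lying on the trolley; origin: middle of its underside, x towards the toe, which reaches to +135 mm. Not part of the job: leave it where it is.
Things that resemble listed ones, but are neither listed nor needed, are in the scene too. Leave any orange or red look-alike of the block3 alone. There is more than one size of the probe; the one meant has the size given above.

How it is judged:
On the way, in this order (a step that is already met when the one before it is completed fails the run):
1. the tray is lifted and tipped (height (world z) of tray_lip above 0.06 m and angle between tray's own z axis and vertical above 0.2 rad), for 0.02 s.
2. all four blocks lie in the bin's mouth (x of block1 in the frame of mouth between -0.07 and 0.07 m and y of block1 in the frame of mouth between -0.078 and 0.078 m and height (world z) of each of block1, block2, block3, block4 below 0.09 m and x of block2 in the frame of mouth between -0.07 and 0.07 m and y of block2 in the frame of mouth between -0.078 and 0.078 m and x of block3 in the frame of mouth between -0.07 and 0.07 m and y of block3 in the frame of mouth between -0.078 and 0.078 m and x of block4 in the frame of mouth between -0.07 and 0.07 m and y of block4 in the frame of mouth between -0.078 and 0.078 m), for 0.1 s.
3. the empty tray stands flat on the trolley top (height (world z) of tray below 0.008 m and angle between tray's own z axis and vertical below 0.08 rad and linear speed of tray below 0.03 m/s), for 0.2 s.
4. the stem is lowered through the guide and centred (horizontal distance between probe_tip and guide below 0.004 m and angle between probe's own z axis and vertical below 0.06 rad and z of probe_tip in the frame of guide between -0.065 and -0.035 m and contact force between probe and bin below 0.2 N and contact force between probe and stand below 0.2 N and contact force between the fingers and probe above 1 N and linear speed of probe below 0.02 m/s), for 0.2 s.
At the end, for the whole second after the job is handed in: All four blocks in the bin's mouth below its rim; tray flat and still on the trolley; probe held still by the gripper, within 0.06 rad of upright, tip within 4 mm of the bore axis and 35 to 65 mm below the guide's top, touching neither bin nor stand (all of step 2 and all of step 3 and all of step 4); the arm keeps its last pose, push and grip.
It fails at once if the probe touches the bin (contact force between probe and bin above 0.5 N).
It fails at once if the tin is pushed out of its place (distance of tin from where it was at the start of the episode above 0.03 m).
It fails at once if the brush is pushed out of its place (distance of brush from where it was at the start of the episode above 0.03 m).
It fails at once if the shoe tree is pushed out of its place (distance of shoe_tree1 from where it was at the start of the episode above 0.03 m).
It fails at once if the shoe tree is pushed out of its place (distance of shoe_tree2 from where it was at the start of the episode above 0.03 m).
It also fails if it takes over 72 s, if anything falls off the work surface, if the arm or the gripper's body presses on something with over 40 N, if the wrist force passes 120 N, or if a joint passes its speed limit or range.

## Robot

A 6-joint arm with a two-finger parallel gripper is mounted at the origin on the work surface. World frame = base frame: x ahead of the robot, y to its left, z up, the work surface at z = 0. Lengths are in m, angles in rad, forces in N, time in s.
With the tool pointing down it reaches from about 0.35 to 0.875 m from the base axis. Payload 4.2 kg.
Tool frame: the origin (TCP) lies at the very end of the fingers, on their centre line; the grasp point (between the pads) lies 19 mm behind it (robot.hold_point_z is the distance from the TCP to the grasp point, in m); z points along the fingers, y is the line along which they close (so a half turn about z gives the same grasp; the last joint's range is limited). The gripper opens to 87 mm and grips with 3 to 60 N. Pads are 19 mm wide; open, the fingers measure 117 mm over their backs; the gripper's body (75 mm by 190 mm) begins 51 mm behind the grasp point.
Start: joints at [1.46, 0.385, 0.008, 0, -1.194, -0.259], TCP at [0.226, 0.583, 0.223] pointing down, gripper open.
Joint ranges: [-3.14, 3.14], [-1.21, 2.06], [-1.07, 1.41], [-3.16, 2.05], [-2.99, -0.16], [-3.1, 3.1]. Speed limits (rad/s): [2.79, 2.79, 3.14, 3.14, 3.14, 3.14].

## Interface

Orientations are given as [roll, pitch, yaw] about the fixed x, y, z axes, in that order (R = Rz(yaw) Ry(pitch) Rx(roll)).
In Python, from workcell import status, vision, robot gives the robot as it stands. The module is installed in compiled form; this text tells all that it offers.
- The arm moves only by the tool arm_command, never from a script. Its argument "steps" is a list of rows, each an object with "rotation": the turn, a rotation vector about the tool's x, y, z each as a share of 8 degrees, from -1 to 1, a list of three; "travel": the shift along the tool's x, y, z each as a share of 0.05 m, from -1 to 1, a list of three; "hand": the closure, from -1 (fully open) to 1 (shut). In form: [{"rotation": [wx, wy, wz], "travel": [tx, ty, tz], "hand": hand}, ...]. A call has 1 to 12 rows; each row shifts and turns the commanded pose from where the row before left it, along the tool's axes as they then stand; what a row does not reach is not made up. A row lasts 1/8 s, in which the tool goes at most 62.5 mm and 10.7 degrees, less where a joint would pass 70% of its speed; a pose out of reach is approached as far as the arm can. A call with a number of a shift or a turn outside -1 to 1 is refused whole. A call with a gripper value outside its range is refused whole. The fingers move at their own pace and stop on an object; "newtons" is the grip in N (left out, the last holds). Time passes only in rows, so rows that do not move let the fingers close. It gives the time, the measured TCP pose, the force, the opening and the grip force at its end, in the units of the state.
- status.observe(): the state, without advancing time (a new reading comes with each control period).
- vision.camera(name): name is "side" or "top"; returns (picture, depth): 400x640x3 uint8, red, green, blue; 400x640 float32, m along the optical axis (not along the pixel's ray), 0 where there is no reading.
- vision.get_calibration(name): a dict with "fx", "fy", "cx", "cy" (pixels), "R" (3x3) and "t" (3): a world point X has camera coordinates R X + t. Camera axes: x right, y down, z forward; pixel columns grow to the right and rows downward; lengths in m; the calibration is good to about 2 mm. A picture is of the moment at which its call begins. get_calibration takes no time and is no camera call.
- robot.job_done(): hands the job in; it is judged then, once.
The state is a dict: "time": time; "joint_pos": joint angles; "dq": joint speeds; "joint_torque": joint torques, N m; "position": TCP position; "tcp_rot": TCP orientation; "contact_force": force on the tool from outside, world axes, zero at the start; "wrist_torque": the same for the moment, N m; "gripper_width": finger opening in m; "grasp_force": force on a finger pad.
Only numpy, scipy, OpenCV 4.12 (cv2) and the standard library are available. Lean on these libraries where they do the work, as an engineer would, in place of code of your own. Each camera call takes 0.05 s, during which the arm holds its last target. There are 200 camera calls.

## Working session

There is one attempt and no reset: what is moved stays moved. The work goes in short steps, Python scripts to look and compute and a tool call to move; the robot and the scene stay as the last step left them, time stands still between calls to the robot, and variables do not carry over. Pictures are saved under pics/ and viewed, at most 10 in all, crops included, and the job is handed in when it is done.

Besides the shell and the picture viewer there is one more tool, called after ">>>" as name(argument=value, ...), one argument or row to a line, values as JSON. arm_command: Moves the arm, as the interface text tells. Shift numbers are shares of 0.05 m and turn numbers shares of 8 degrees, none past 1 either way. Its arguments: {"type":"object","properties":{"steps":{"type":"array","items":{"type":"object","properties":{"rotation":{"type":"array","items":{"type":"number","minimum":-1,"maximum":1}},"travel":{"type":"array","items":{"type":"number","minimum":-1,"maximum":1}},"hand":{"type":"number"}}}},"newtons":{"type":"number"}},"required":["steps"]}

```bash
mkdir -p pics
python3 - <<'E'
from workcell import status, vision, robot
import cv2, numpy as np
for n in ("top","side"):
    p,d=vision.camera(n); cv2.imwrite(f"pics/{n}0.png",p[:,:,::-1]); np.savez(f"{n}0.npz",p=p,d=d)
    c=vision.get_calibration(n); R=np.array(c["R"]);print(n,c["fx"],c["cx"],c["cy"],(-R.T@np.array(c["t"])).round(3),R.round(3).tolist())
s=status.observe();print(s)
E
```

```text
top 501.68687088829836 313.6666981864124 205.8993627484842 [0.464 0.006 1.315] [[0.005, -1.0, 0.003], [-0.999, -0.005, -0.054], [0.054, -0.002, -0.999]]
side 431.2649564659541 322.52712600186607 195.99197033355813 [0.352 0.826 0.656] [[-0.971, -0.236, 0.025], [-0.145, 0.509, -0.849], [0.188, -0.828, -0.528]]
{'time': 0.1, 'joint_pos': array([ 1.45960541e+00,  3.85485923e-01,  6.77053177e-03, -4.32071676e-04,
       -1.19401818e+00, -2.58601036e-01]), 'dq': array([-0.00076585, -0.00267718,  0.00202007,  0.0007775 , -0.00028151,
       -0.00029173]), 'joint_torque': array([-8.67133463e-05, -3.91687346e+01,  1.87936360e+01,  4.23185259e+00,
        1.34744402e-02, -7.56224472e-05]), 'position': array([0.22567852, 0.58225382, 0.2215688 ]), 'tcp_rot': array([ 3.13961713e+00, -1.07309660e-04, -3.69951210e-01]), 'contact_force': array([ 0.42955379, -0.7146836 , -0.49023302]), 'wrist_torque': array([-0.01268824,  0.02833567,  0.01083193]), 'grasp_force': 0.0, 'gripper_width': 0.08687585190453723}
```

View pics/top0.png

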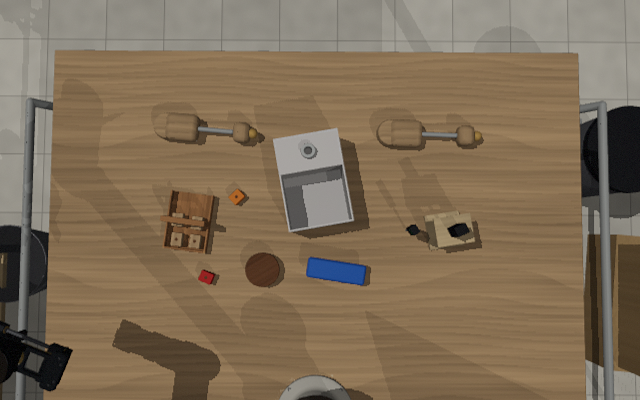

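View pics/side0.png

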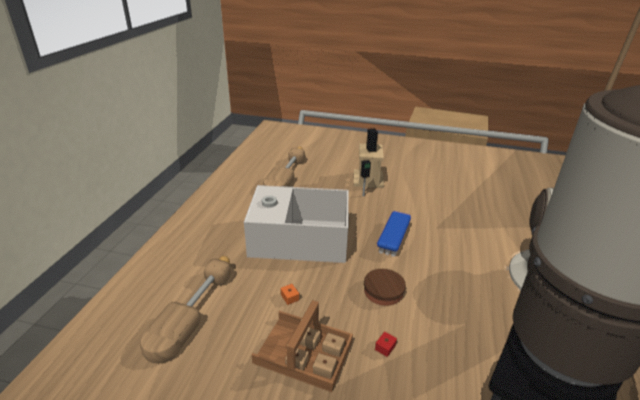

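```bash
cat > h.py <<'E'
import numpy as np, cv2
from workcell import vision
def cloud(n,d):
    c=vision.get_calibration(n); v,u=np.mgrid[0:d.shape[0],0:d.shape[1]]
    P=np.stack([(u-c["cx"])/c["fx"]*d,(v-c["cy"])/c["fy"]*d,d],-1)
    W=(P-np.array(c["t"]))@np.array(c["R"]); W[d==0]=np.nan
    return W
def proj(n,X):
    c=vision.get_calibration(n); q=np.array(c["R"])@np.array(X)+np.array(c["t"])
    return c["fx"]*q[0]/q[2]+c["cx"], c["fy"]*q[1]/q[2]+c["cy"]
def ray(n,u,v,z):
    c=vision.get_calibration(n);R=np.array(c["R"]);o=-R.T@np.array(c["t"])
    r=R.T@np.array([(u-c["cx"])/c["fx"],(v-c["cy"])/c["fy"],1]); return o+r*(z-o[2])/r[2]
E
python3 - <<'E'
from h import *
T=np.load("top0.npz")["p"];S=np.load("side0.npz")["p"]
a=cv2.resize(T[180:264,150:250],(400,336),interpolation=cv2.INTER_CUBIC)
b=cv2.resize(T[195:265,395:495],(400,280),interpolation=cv2.INTER_CUBIC)
c=cv2.resize(S[290:395,240:365],(400,336),interpolation=cv2.INTER_CUBIC)
e=cv2.resize(S[120:200,320:420],(350,280),interpolation=cv2.INTER_CUBIC); e=cv2.copyMakeBorder(e,0,0,0,50,0)
im=np.vstack([np.hstack([a,c]),np.hstack([b,e])])[:600]
cv2.imwrite("pics/crop1.png",im[:,:,::-1])
d=np.load("top0.npz")["d"];W=cloud("top",d)
def st(name,m):
    P=W[m]; 
    r=cv2.minAreaRect((P[:,:2]*1000).astype(np.float32)); print(name,m.sum(),"mean",P.mean(0).round(4),"rect",np.round(r[0],1),np.round(r[1],1),round(r[2],1))
X,Y,Z=W[...,0],W[...,1],W[...,2]
u=np.arange(640)[None];v=np.arange(400)[:,None]
reg=lambda a,b,c,e:(u>=a)&(u<b)&(v>=c)&(v<e)
st("bar",reg(150,230,180,264)&(Z>.066)); st("tray",reg(150,228,180,264)&(Z>.012)); 
st("binrim",reg(260,365,115,245)&(Z>.09)); st("guide",reg(295,322,138,165)&(Z>.106))
st("standtop",reg(420,485,200,255)&(Z>.09)&(Z<.11)); st("probe",reg(430,485,200,255)&(Z>.15))
st("small",reg(395,425,215,245)&(Z>.012))
print("small z",np.nanmax(Z[215:245,395:422]),"probe z",np.nanmax(Z[210:250,440:480]))
print("trayZ mm\n",(Z[188:256:3,160:222:3]*1000).round(0).astype(int))
E
```

```text
bar 260 mean [0.4937 0.3272 0.0795] rect [493.7 327.8] [111.   13.9] 82.5
tray 1143 mean [0.4757 0.3286 0.037 ] rect [493.7 328.3] [113.  149.8] 82.7
binrim 2720 mean [0.647  0.0152 0.1007] rect [595.4   6. ] [230.3 160.6] 10.3
guide 125 mean [0.6647 0.0182 0.112 ] rect [662.9  12.3] [52.  45.6] 8.3
standtop 878 mean [ 0.4743 -0.3314  0.1004] rect [ 474.4 -335.6] [70.1 92. ] 9.3
probe 161 mean [ 0.4741 -0.3337  0.1644] rect [ 474.6 -335.1] [24.1 31.6] 27.0
small 111 mean [ 0.4747 -0.2359  0.1023] rect [ 487.3 -257.9] [22.5 67.1] 32.2
small z 0.11922654627789038 probe z 0.17081673543967707
trayZ mm
 [[                  -2                    4                    4
                    -2                   -1                    0
                     0                    0                    2
                    -1                    2                   -2
                     4                    0                    4
                     2                   -2                   -4
                    -1                    1                    8]
 [                   1                
[... 9355 characters left out ...]
       22                   26                   23
  -9223372036854775808                    3                    2
                    -2                   -1                    0]
 [                   4                   -2                    1
                    -2                    3                   -4
                     5                    5                   -1
                     0                    1                    0
                     1                    2                    5
                     3                   -2                    1
                    -4                   -3                   -4]]<stdin>:21: RuntimeWarning: invalid value encountered in cast
```

View pics/crop1.png

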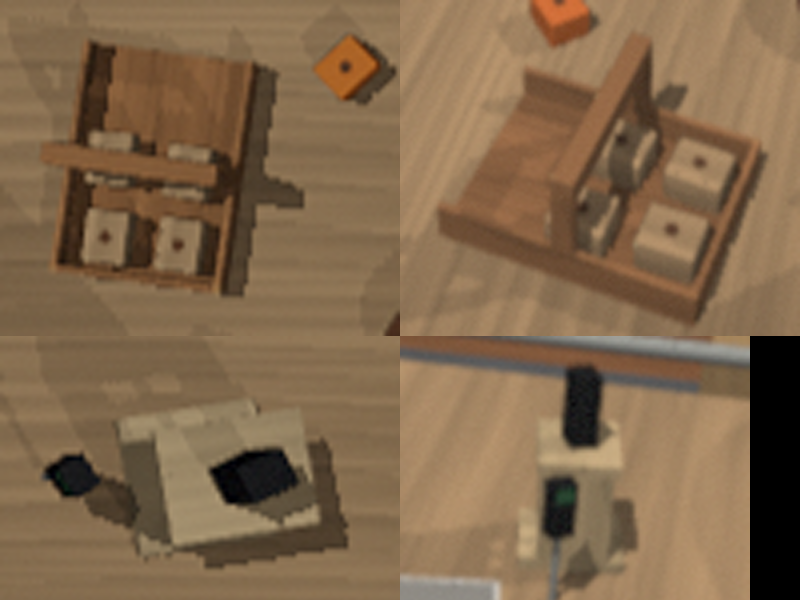

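Candidates for the probe:
- Handle in the stand at top (459,230), side (372,140). Its top is at 0.165 m and it measures 24x31 mm, which matches the description.
- Smaller one on its own stick at top (413,230). This is the look-alike.

The cedar blocks are the four pale ones in the tray at top (176,240), (194,241) and two under the bar. Orange (238,197) and red (207,277) are decoys. The crop shows the tray's open end pointing to image up (+x), with its bar at (182,221). First the tool turns, then it travels above the tray.

>>> arm_command(
  steps=[
    {"rotation": [0, 0, 0.95], "travel": [0, 0, 0], "hand": -1},
    {"rotation": [0, 0, 0.95], "travel": [0, 0, 0], "hand": -1},
    {"rotation": [0, 0, 0.95], "travel": [0, 0, 0], "hand": -1},
    {"rotation": [0, 0, 0.95], "travel": [0, 0, 0], "hand": -1},
    {"rotation": [0, 0, 0.95], "travel": [0, 0, 0], "hand": -1},
    {"rotation": [0, 0, 0.95], "travel": [0, 0, 0], "hand": -1},
    {"rotation": [0, 0, 0.95], "travel": [0, 0, 0], "hand": -1},
    {"rotation": [0, 0, 0.95], "travel": [0, 0, 0], "hand": -1},
    {"rotation": [0, 0, 0.95], "travel": [0, 0, 0], "hand": -1},
    {"rotation": [0, 0, 0.95], "travel": [0, 0, 0], "hand": -1},
    {"rotation": [0, 0, 0], "travel": [0, 0, 0], "hand": -1},
  ],
)

```text
time: 1.48
position: [0.2258, 0.5825, 0.222]
tcp_rot: [3.141, -0.001, -1.695]
contact_force: [0.1, -0.2, 0.4]
gripper_width: 0.0872
grasp_force: 0.0
```

>>> arm_command(
  steps=[
    {"rotation": [0, 0, 0], "travel": [0.5, -0.7, 0], "hand": -1},
    {"rotation": [0, 0, 0], "travel": [0.66, -0.9, 0], "hand": -1},
    {"rotation": [0, 0, 0], "travel": [0.66, -0.9, 0], "hand": -1},
    {"rotation": [0, 0, 0], "travel": [0.66, -0.9, 0], "hand": -1},
    {"rotation": [0, 0, 0], "travel": [0.66, -0.9, 0], "hand": -1},
    {"rotation": [0, 0, 0], "travel": [0.66, -0.9, 0], "hand": -1},
    {"rotation": [0, 0, 0], "travel": [0.56, -0.76, 0], "hand": -1},
    {"rotation": [0, 0, 0], "travel": [0, 0, 0], "hand": -1},
    {"rotation": [0, 0, 0], "travel": [0, 0, 0], "hand": -1},
  ],
)

```text
time: 2.6
position: [0.494, 0.3292, 0.2223]
tcp_rot: [3.141, -0.0, -1.695]
contact_force: [0.7, 0.1, 0.5]
gripper_width: 0.0873
grasp_force: 0.0
```

```bash
cat >> h.py <<'E'
from scipy.spatial.transform import Rotation as Ro
from workcell import status
def go(pos,rpy_deg):
    "offset to a target, in units of the moves: travel in present tool axes, in target tool axes, rotation"
    s=status.observe(); A=Ro.from_euler("xyz",s["tcp_rot"]); B=Ro.from_euler("xyz",rpy_deg,degrees=True)
    dp=np.array(pos)-s["position"]
    print("t",round(s["time"],2),"tcp",s["position"].round(4),np.degrees(s["tcp_rot"]).round(2),"q",s["joint_pos"].round(2))
    print("travel now-axes",(A.inv().apply(dp)/.05).round(3),"target-axes",(B.inv().apply(dp)/.05).round(3),"rot",((A.inv()*B).as_rotvec(degrees=True)/8).round(3))
E
python3 - <<'E'
from h import *
go([.4937,.328,.052],[180,0,-97.4])
d=np.load("top0.npz")["d"];Z=cloud("top",d)
P=Z[205:240,440:480];P=P[P[...,2]>.159]
print("probe top",cv2.minAreaRect((P[:,:2]*1000).astype(np.float32)),P.mean(0))
E
```

```text
t 2.6 tcp [0.494  0.3292 0.2223] [ 1.7997e+02 -1.0000e-02 -9.7140e+01] q [ 0.86  0.33 -0.07 -0.   -1.17 -0.98]
travel now-axes [2.300e-02 1.000e-03 3.405e+00] target-axes [2.400e-02 3.000e-03 3.405e+00] rot [ 0.004 -0.002  0.033]
probe top ((474.6031494140625, -335.07861328125), (24.13730812072754, 31.577322006225586), 27.027851104736328) [ 0.4744015  -0.33493421  0.16544338]
```

>>> arm_command(
  steps=[
    {"rotation": [0, 0, 0.03], "travel": [0.02, 0, 0.6], "hand": -1},
    {"rotation": [0, 0, 0], "travel": [0, 0, 0.8], "hand": -1},
    {"rotation": [0, 0, 0], "travel": [0, 0, 0.8], "hand": -1},
    {"rotation": [0, 0, 0], "travel": [0, 0, 0.6], "hand": -1},
    {"rotation": [0, 0, 0], "travel": [0, 0, 0.4], "hand": -1},
    {"rotation": [0, 0, 0], "travel": [0, 0, 0.2], "hand": -1},
    {"rotation": [0, 0, 0], "travel": [0, 0, 0], "hand": -1},
  ],
)

```text
time: 3.48
position: [0.4935, 0.3288, 0.0522]
tcp_rot: [3.141, -0.001, -1.699]
contact_force: [-0.5, -0.2, 0.5]
gripper_width: 0.0872
grasp_force: 0.0
```

>>> arm_command(
  steps=[
    {"rotation": [0, 0, 0], "travel": [0, 0, 0], "hand": 1},
    {"rotation": [0, 0, 0], "travel": [0, 0, 0], "hand": 1},
    {"rotation": [0, 0, 0], "travel": [0, 0, 0], "hand": 1},
    {"rotation": [0, 0, 0], "travel": [0, 0, 0], "hand": 1},
    {"rotation": [0, 0, 0], "travel": [0, 0, 0], "hand": 1},
    {"rotation": [0, 0, 0], "travel": [0, 0, 0], "hand": 1},
    {"rotation": [0, 0, 0], "travel": [0, 0, 0], "hand": 1},
    {"rotation": [0, 0, 0], "travel": [0, 0, 0], "hand": 1},
  ],
  newtons=30,
)

```text
time: 4.47
position: [0.494, 0.3281, 0.0525]
tcp_rot: [3.141, -0.0, -1.701]
contact_force: [-2.3, -0.5, 1.8]
gripper_width: 0.015
grasp_force: 0.8
```

>>> arm_command(
  steps=[
    {"rotation": [0, 0, 0], "travel": [0, 0, 0], "hand": 1},
    {"rotation": [0, 0, 0], "travel": [0, 0, 0], "hand": 1},
    {"rotation": [0, 0, 0], "travel": [0, 0, -0.1], "hand": 1},
    {"rotation": [0, 0, 0], "travel": [0, 0, -0.2], "hand": 1},
    {"rotation": [0, 0, 0], "travel": [0, 0, -0.1], "hand": 1},
    {"rotation": [0, 0, 0], "travel": [0, 0, 0], "hand": 1},
  ],
)

```text
time: 5.22
position: [0.4944, 0.3285, 0.0733]
tcp_rot: [-3.141, 0.001, -1.7]
contact_force: [0.1, 0.6, -2.2]
gripper_width: 0.0137
grasp_force: 30.0
```

Run:
```python
from h import *
s=status.observe();print(s["gripper_width"],s["grasp_force"],s["contact_force"],s["wrist_torque"])
p,d=vision.camera("side");q,e=vision.camera("top")
a=cv2.resize(p[280:395,220:380],(480,345));b=cv2.resize(q[170:270,140:240],(320,320));b=cv2.copyMakeBorder(b,0,25,0,0,0)
cv2.imwrite("pics/lift1.png",np.hstack([a,b])[:,:,::-1])
```

```text
0.013659624476135758 30.001198137179017 [ 0.05519061  0.56131169 -2.20959672] [ 0.1020756  -0.0954076   0.00724903]
```

View pics/lift1.png

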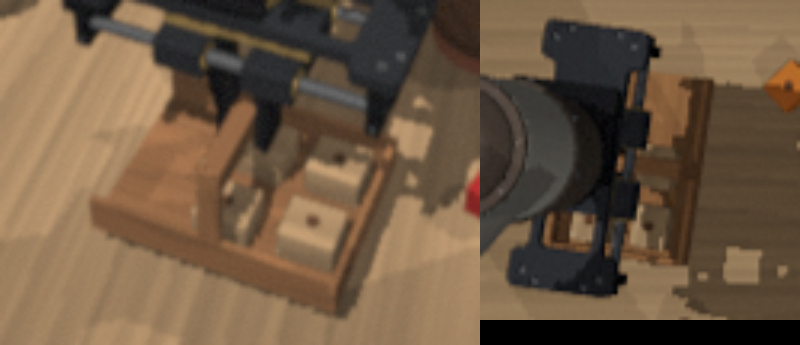

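The tray hangs level from the bar with the blocks inside (side crop: blocks at about (240,210), (310,225), (340,165)). Next it goes up and across to the bin.

>>> arm_command(
  steps=[
    {"rotation": [0, 0, 0], "travel": [0, 0, -0.2], "hand": 1},
    {"rotation": [0, 0, 0], "travel": [0, 0, -0.35], "hand": 1},
    {"rotation": [0, 0, 0], "travel": [0, 0, -0.5], "hand": 1},
    {"rotation": [0, 0, 0], "travel": [0, 0, -0.6], "hand": 1},
    {"rotation": [0, 0, 0], "travel": [0, 0, -0.6], "hand": 1},
    {"rotation": [0, 0, 0], "travel": [0, 0, -0.5], "hand": 1},
    {"rotation": [0, 0, -0.4], "travel": [0, 0, -0.35], "hand": 1},
    {"rotation": [0, 0, -0.5], "travel": [0, 0, -0.2], "hand": 1},
    {"rotation": [0, 0, -0.5], "travel": [0, 0, -0.1], "hand": 1},
    {"rotation": [0, 0, -0.5], "travel": [0, 0, 0], "hand": 1},
    {"rotation": [0, 0, -0.3], "travel": [0, 0, 0], "hand": 1},
    {"rotation": [0, 0, 0], "travel": [0, 0, 0], "hand": 1},
  ],
)

```text
time: 6.82
position: [0.494, 0.3281, 0.2429]
tcp_rot: [-3.141, 0.0, -1.394]
contact_force: [0.3, -0.1, -1.6]
gripper_width: 0.0136
grasp_force: 30.0
```

Run:
```python
from h import *
go([.4931,-.0126,.195],[180,0,-79.7])
```

```text
t 6.83 tcp [0.494  0.3281 0.2429] [-1.7999e+02  1.0000e-02 -7.9860e+01] q [ 0.86  0.32 -0.04 -0.   -1.21 -0.68]
travel now-axes [6.704 1.217 0.957] target-axes [6.7   1.236 0.958] rot [-0.001  0.001 -0.02 ]
```

>>> arm_command(
  steps=[
    {"rotation": [0, 0, 0], "travel": [0.2, 0.04, 0], "hand": 1},
    {"rotation": [0, 0, 0], "travel": [0.4, 0.07, 0], "hand": 1},
    {"rotation": [0, 0, 0], "travel": [0.6, 0.11, 0], "hand": 1},
    {"rotation": [0, 0, 0], "travel": [0.7, 0.12, 0], "hand": 1},
    {"rotation": [0, 0, 0], "travel": [0.75, 0.14, 0], "hand": 1},
    {"rotation": [0, 0, 0], "travel": [0.75, 0.14, 0], "hand": 1},
    {"rotation": [0, 0, 0], "travel": [0.75, 0.14, 0], "hand": 1},
    {"rotation": [0, 0, 0], "travel": [0.75, 0.14, 0], "hand": 1},
    {"rotation": [0, 0, 0], "travel": [0.7, 0.12, 0], "hand": 1},
    {"rotation": [0, 0, 0], "travel": [0.6, 0.11, 0], "hand": 1},
    {"rotation": [0, 0, 0], "travel": [0.35, 0.06, 0], "hand": 1},
    {"rotation": [0, 0, 0], "travel": [0.15, 0.03, 0], "hand": 1},
  ],
)

```text
time: 8.32
position: [0.4929, -0.0135, 0.2427]
tcp_rot: [-3.141, 0.0, -1.395]
contact_force: [0.2, -0.3, -2.4]
gripper_width: 0.0139
grasp_force: 30.0
```

>>> arm_command(
  steps=[
    {"rotation": [0, 0, -0.02], "travel": [0, 0, 0.15], "hand": 1},
    {"rotation": [0, 0, 0], "travel": [0, 0, 0.3], "hand": 1},
    {"rotation": [0, 0, 0], "travel": [0, 0, 0.3], "hand": 1},
    {"rotation": [0, 0, 0], "travel": [0, 0, 0.2], "hand": 1},
    {"rotation": [0, 0, 0], "travel": [0, 0, 0], "hand": 1},
    {"rotation": [0, 0, 0], "travel": [0, 0, 0], "hand": 1},
  ],
)

```text
time: 9.07
position: [0.4937, -0.0122, 0.1954]
tcp_rot: [-3.141, -0.0, -1.39]
contact_force: [0.3, -0.6, -2.7]
gripper_width: 0.0139
grasp_force: 30.0
```

Run:
```python
from h import *
go([.4931,-.0126,.195],[180,0,-79.7])
p,d=vision.camera("side");q,e=vision.camera("top")
cv2.imwrite("pics/bin1.png",np.hstack([cv2.resize(p[120:280,200:400],(450,360)),cv2.resize(q[110:260,250:380],(312,360))])[:,:,::-1])
```

```text
t 9.07 tcp [ 0.4937 -0.0122  0.1954] [-1.7996e+02 -1.0000e-02 -7.9640e+01] q [ 0.31  0.18 -0.35  0.   -1.04 -0.12]
travel now-axes [0.006 0.013 0.007] target-axes [0.006 0.013 0.007] rot [-0.006 -0.002  0.007]
```

View pics/bin1.png

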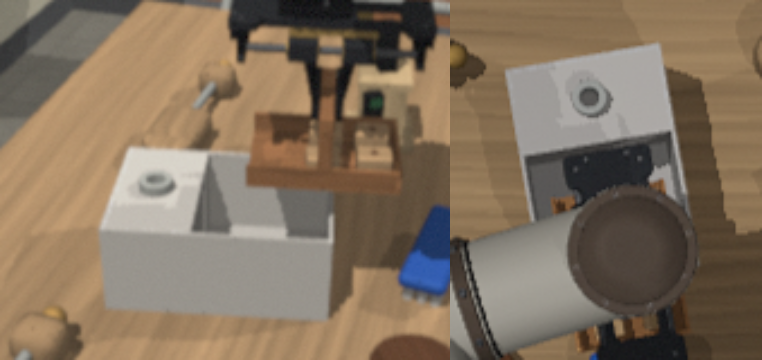

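The side view shows the tray level, with its open end at (250,185) over the mouth. The top view shows its sides inside the mouth walls. Now I tip it.

>>> arm_command(
  steps=[
    {"rotation": [-0.5, 0, 0], "travel": [0, 0, 0], "hand": 1},
    {"rotation": [-0.8, 0, 0], "travel": [0, 0, 0], "hand": 1},
    {"rotation": [-0.7, 0, 0], "travel": [0, 0, 0], "hand": 1},
    {"rotation": [-0.5, 0, 0], "travel": [0, 0, 0], "hand": 1},
    {"rotation": [-0.4, 0, 0], "travel": [0, 0, 0], "hand": 1},
    {"rotation": [-0.3, 0, 0], "travel": [0, 0, 0], "hand": 1},
    {"rotation": [-0.3, 0, 0], "travel": [0, 0, 0], "hand": 1},
    {"rotation": [0, 0, 0], "travel": [0, 0, 0], "hand": 1},
    {"rotation": [0, 0, 0], "travel": [0, 0, 0], "hand": 1},
    {"rotation": [0, 0, 0], "travel": [0, 0, 0], "hand": 1},
    {"rotation": [0, 0, 0], "travel": [0, 0, 0], "hand": 1},
    {"rotation": [0, 0, 0], "travel": [0, 0, 0], "hand": 1},
  ],
)

```text
time: 10.68
position: [0.4932, -0.0123, 0.1953]
tcp_rot: [2.653, 0.0, -1.39]
contact_force: [0.1, -0.3, -1.3]
gripper_width: 0.0138
grasp_force: 30.0
```

>>> arm_command(
  steps=[
    {"rotation": [-0.4, 0, 0], "travel": [0, 0, 0], "hand": 1},
    {"rotation": [-0.5, 0, 0], "travel": [0, 0, 0], "hand": 1},
    {"rotation": [-0.5, 0, 0], "travel": [0, 0, 0], "hand": 1},
    {"rotation": [-0.4, 0, 0], "travel": [0, 0, 0], "hand": 1},
    {"rotation": [-0.3, 0, 0], "travel": [0, 0, 0], "hand": 1},
    {"rotation": [0, 0, 0], "travel": [0, 0, 0], "hand": 1},
    {"rotation": [0, 0, 0], "travel": [0, 0, 0], "hand": 1},
    {"rotation": [0, 0, 0], "travel": [0, 0, 0], "hand": 1},
    {"rotation": [0, 0, 0], "travel": [0, 0, 0], "hand": 1},
    {"rotation": [0, 0, 0], "travel": [0, 0, 0], "hand": 1},
  ],
)

```text
time: 11.92
position: [0.4932, -0.0123, 0.1953]
tcp_rot: [2.36, 0.0, -1.39]
contact_force: [-0.4, -0.4, -1.3]
gripper_width: 0.0137
grasp_force: 30.0
```

Run:
```python
from h import *
go([.4931,-.0126,.26],[180,0,-79.7])
p,d=vision.camera("side");q,e=vision.camera("top")
cv2.imwrite("pics/tip1.png",np.hstack([cv2.resize(p[120:280,200:400],(450,360)),cv2.resize(q[110:260,250:380],(312,360))])[:,:,::-1])
```

```text
t 11.93 tcp [ 0.4932 -0.0123  0.1953] [135.23   0.   -79.67] q [ 0.27  0.61  0.11 -0.06 -1.85 -0.08]
travel now-axes [ 0.005  0.914 -0.917] target-axes [ 0.005  0.003 -1.295] rot [ 5.596e+00 -1.000e-03  4.000e-03]
```

View pics/tip1.png

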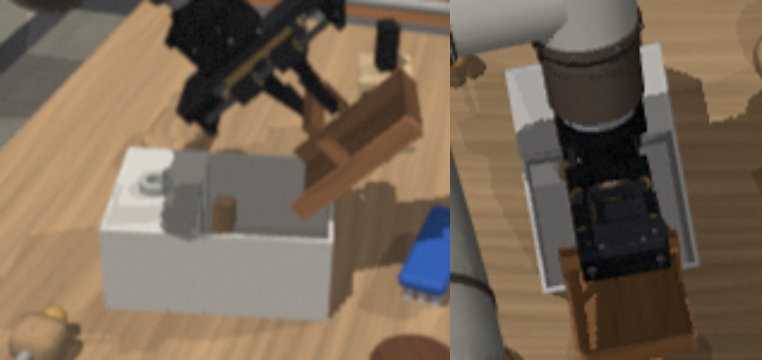

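>>> arm_command(
  steps=[
    {"rotation": [0, 0, 0], "travel": [0, 0.4, -0.4], "hand": 1},
    {"rotation": [0, 0, 0], "travel": [0, 0.5, -0.5], "hand": 1},
    {"rotation": [0.6, 0, 0], "travel": [0, 0, 0], "hand": 1},
    {"rotation": [1, 0, 0], "travel": [0, 0, 0], "hand": 1},
    {"rotation": [1, 0, 0], "travel": [0, 0, 0], "hand": 1},
    {"rotation": [1, 0, 0], "travel": [0, 0, 0], "hand": 1},
    {"rotation": [1, 0, 0], "travel": [0, 0, 0], "hand": 1},
    {"rotation": [1, 0, 0], "travel": [0, 0, 0], "hand": 1},
    {"rotation": [0, 0, 0], "travel": [0, 0, 0], "hand": 1},
    {"rotation": [0, 0, 0], "travel": [0, 0, 0], "hand": 1},
  ],
)

```text
time: 13.28
position: [0.4931, -0.0124, 0.2589]
tcp_rot: [3.14, -0.0, -1.39]
contact_force: [0.2, -0.2, -2.0]
gripper_width: 0.0143
grasp_force: 30.0
```

>>> arm_command(
  steps=[
    {"rotation": [0, 0, 0], "travel": [-0.4, -0.07, 0], "hand": 1},
    {"rotation": [0, 0, 0], "travel": [-0.8, -0.14, 0], "hand": 1},
    {"rotation": [0, 0, 0], "travel": [-0.95, -0.17, 0], "hand": 1},
    {"rotation": [0, 0, 0], "travel": [-0.95, -0.17, 0], "hand": 1},
    {"rotation": [0, 0, 0], "travel": [-0.95, -0.17, 0], "hand": 1},
    {"rotation": [0, 0, 0], "travel": [-0.95, -0.17, 0], "hand": 1},
    {"rotation": [0, 0, 0], "travel": [-0.95, -0.17, 0], "hand": 1},
    {"rotation": [0, 0, 0], "travel": [-0.55, -0.1, 0], "hand": 1},
    {"rotation": [0, 0, 0], "travel": [-0.2, -0.05, 0], "hand": 1},
    {"rotation": [0, 0, 0], "travel": [0, 0, 0], "hand": 1},
    {"rotation": [0, 0, 0], "travel": [0, 0, 0], "hand": 1},
  ],
)

```text
time: 14.65
position: [0.4926, 0.3268, 0.2588]
tcp_rot: [3.141, -0.0, -1.392]
contact_force: [-1.3, 0.1, -2.1]
gripper_width: 0.0138
grasp_force: 30.0
```

Run:
```python
from h import *
go([.494,.328,.0525],[180,0,-97.3])
p,d=vision.camera("side");q,e=vision.camera("top"); W=cloud("top",e)
cv2.imwrite("pics/binblocks.png",np.hstack([cv2.resize(p[160:280,200:400],(600,360)),cv2.resize(q[160:245,265:365],(200,360)[0:1]+(170,)) if 0 else cv2.copyMakeBorder(cv2.resize(q[120:240,265:325+0],(180,360)),0,0,0,0,0)])[:,:,::-1])
cv2.imwrite("pics/binblocks.png",cv2.resize(q[120:245,260:370],(528,600))[:,:,::-1])
g=cv2.cvtColor(q,cv2.COLOR_RGB2HSV); m=(g[...,1]>60); m[:, :270]=0;m[:,360:]=0;m[:125]=0;m[245:]=0
n,l,s,c=cv2.connectedComponentsWithStats(m.astype(np.uint8))
y=np.radians(10.3)
for i in range(1,n):
    if s[i,4]>15:
        P=np.nanmean(W[l==i],0); dx,dy=P[0]-.5531,P[1]+.0017
        if abs(dx)<.075: print(s[i],P.round(3),"mouth",round(dx*np.cos(y)+dy*np.sin(y),3),round(-dx*np.sin(y)+dy*np.cos(y),3))
```

```text
t 14.65 tcp [0.4926 0.3268 0.2588] [ 1.7997e+02 -3.0000e-02 -7.9740e+01] q [ 0.86  0.3  -0.02  0.   -1.25 -0.68]
travel now-axes [-0.02  -0.034  4.125] target-axes [-0.027 -0.025  4.125] rot [ 0.003 -0.004  2.195]
[ 270  125   90  120 4462] [ 0.574 -0.005  0.   ] mouth 0.02 -0.007
[316 174  12  11 117] [ 0.6   -0.016  0.069] mouth 0.043 -0.022
[296 176  11   9  94] [0.599 0.036 0.035] mouth 0.052 0.029
[300 189  12  14 138] [0.559 0.024 0.024] mouth 0.011 0.025
```

View pics/binblocks.png

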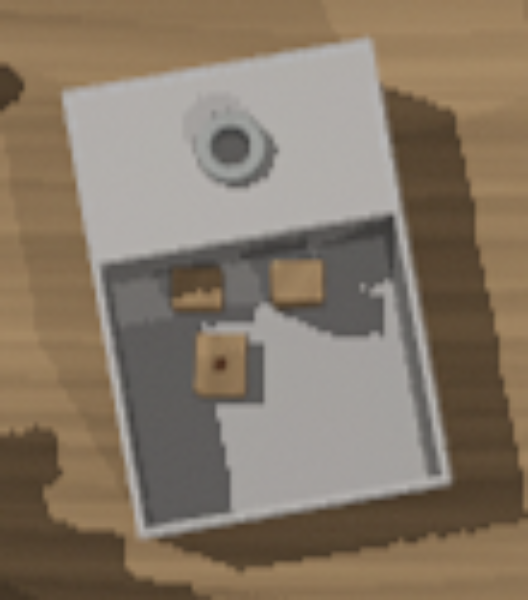

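The bin holds three visible blocks, at crop (197,288), (298,281) and (220,365). The second one's top is at 0.069 m, so it stands on the hidden fourth. Now I put the tray back.

>>> arm_command(
  steps=[
    {"rotation": [0, 0, 0.7], "travel": [0, 0, 0.4], "hand": 1},
    {"rotation": [0, 0, 0.8], "travel": [0, 0, 0.7], "hand": 1},
    {"rotation": [0, 0, 0.7], "travel": [0, 0, 0.8], "hand": 1},
    {"rotation": [0, 0, 0], "travel": [-0.03, -0.03, 0.8], "hand": 1},
    {"rotation": [0, 0, 0], "travel": [0, 0, 0.6], "hand": 1},
    {"rotation": [0, 0, 0], "travel": [0, 0, 0.4], "hand": 1},
    {"rotation": [0, 0, 0], "travel": [0, 0, 0.2], "hand": 1},
    {"rotation": [0, 0, 0], "travel": [0, 0, 0.1], "hand": 1},
    {"rotation": [0, 0, 0], "travel": [0, 0, 0.05], "hand": 1},
    {"rotation": [0, 0, 0], "travel": [0, 0, 0.04], "hand": 1},
    {"rotation": [0, 0, 0], "travel": [0, 0, 0], "hand": 1},
  ],
)

```text
time: 16.12
position: [0.4943, 0.3295, 0.0546]
tcp_rot: [-3.141, 0.001, -1.698]
contact_force: [-0.3, -0.6, -2.0]
gripper_width: 0.0134
grasp_force: 30.0
```

Run:
```python
from h import *
go([.494,.328,.0525],[180,0,-97.3]); print(status.observe()["contact_force"])
```

```text
t 16.12 tcp [0.4943 0.3295 0.0546] [-1.7998e+02  3.0000e-02 -9.7260e+01] q [ 0.86  0.5  -0.28  0.   -0.79 -0.99]
travel now-axes [0.03  0.001 0.041] target-axes [0.03  0.001 0.041] rot [-0.003  0.004  0.005]
[-0.3258318  -0.60933212 -2.00607792]
```

>>> arm_command(
  steps=[
    {"rotation": [0, 0, 0], "travel": [0, 0, 0.04], "hand": 1},
    {"rotation": [0, 0, 0], "travel": [0, 0, 0.01], "hand": 1},
    {"rotation": [0, 0, 0], "travel": [0, 0, 0], "hand": 1},
  ],
)

```text
time: 16.5
position: [0.4944, 0.3296, 0.0524]
tcp_rot: [-3.141, 0.001, -1.697]
contact_force: [-0.9, 0.4, 4.0]
gripper_width: 0.0138
grasp_force: 30.0
```

>>> arm_command(
  steps=[
    {"rotation": [0, 0, 0], "travel": [0, 0, 0], "hand": -1},
    {"rotation": [0, 0, 0], "travel": [0, 0, 0], "hand": -1},
    {"rotation": [0, 0, 0], "travel": [0, 0, 0], "hand": -1},
    {"rotation": [0, 0, 0], "travel": [0, 0, 0], "hand": -1},
    {"rotation": [0, 0, 0], "travel": [0, 0, 0], "hand": -1},
    {"rotation": [0, 0, 0], "travel": [0, 0, 0], "hand": -1},
    {"rotation": [0, 0, 0], "travel": [0, 0, -0.3], "hand": -1},
    {"rotation": [0, 0, 0], "travel": [0, 0, -0.8], "hand": -1},
    {"rotation": [0, 0, 0], "travel": [0, 0, -0.9], "hand": -1},
    {"rotation": [0, 0, 0], "travel": [0, 0, -0.9], "hand": -1},
    {"rotation": [0, 0, 0], "travel": [0, 0, -0.9], "hand": -1},
    {"rotation": [0, 0, 0], "travel": [0, 0, -0.6], "hand": -1},
  ],
)

```text
time: 18.0
position: [0.4946, 0.3295, 0.2758]
tcp_rot: [-3.138, 0.004, -1.697]
contact_force: [-0.1, 0.3, 0.0]
gripper_width: 0.087
grasp_force: 0.0
```

Run:
```python
from h import *
go([.4745,-.335,.25],[180,0,-63])
p,d=vision.camera("side"); W=cloud("side",d); q,e=vision.camera("top"); V=cloud("top",e)
M=V.copy();Z=V[...,2];P=V[(Z>.012)&(Z<.09)&(V[...,1]>.2)&(V[...,1]<.42)&(V[...,0]>.38)&(V[...,0]<.6)]
print("tray",cv2.minAreaRect((P[:,:2]*1000).astype(np.float32)))
# anything on the tray floor, seen from the side
c,s=np.cos(np.radians(-7.3)),np.sin(np.radians(-7.3)); dx,dy=W[...,0]-.494,W[...,1]-.328
tx,ty=dx*c+dy*s,-dx*s+dy*c; Zs=W[...,2]
f=(abs(tx)<.062)&(abs(ty)<.045)&(Zs<.05); print("floor z pct",np.percentile(Zs[f],[5,50,95,99]).round(4))
print("tcp fingers", status.observe()["gripper_width"])
```

```text
t 18.0 tcp [0.4946 0.3295 0.2758] [-179.81    0.21  -97.26] q [ 0.86  0.3   0.01  0.   -1.28 -0.99]
travel now-axes [13.237 -1.279  0.472] target-axes [11.66   6.391  0.517] rot [-0.031  0.019 -4.282]
tray ((500.49371337890625, 295.25921630859375), (182.42303466796875, 168.8262176513672), 85.94389343261719)
floor z pct [0.0036 0.0054 0.0072 0.008 ]
tcp fingers 0.08691318429848702
```

>>> arm_command(
  steps=[
    {"rotation": [0, 0, -0.7], "travel": [0, 0, 0], "hand": -1},
    {"rotation": [0, 0, -0.9], "travel": [0, 0, 0], "hand": -1},
    {"rotation": [0, 0, -0.9], "travel": [0, 0, 0], "hand": -1},
    {"rotation": [0, 0, -0.9], "travel": [0, 0, 0], "hand": -1},
    {"rotation": [0, 0, -0.9], "travel": [0, 0, 0], "hand": -1},
    {"rotation": [0, 0, 0], "travel": [0.44, 0.24, 0], "hand": -1},
    {"rotation": [0, 0, 0], "travel": [0.7, 0.38, 0], "hand": -1},
    {"rotation": [0, 0, 0], "travel": [0.875, 0.48, 0], "hand": -1},
    {"rotation": [0, 0, 0], "travel": [0.875, 0.48, 0], "hand": -1},
    {"rotation": [0, 0, 0], "travel": [0.875, 0.48, 0], "hand": -1},
    {"rotation": [0, 0, 0], "travel": [0.875, 0.48, 0], "hand": -1},
    {"rotation": [0, 0, 0], "travel": [0.875, 0.48, 0], "hand": -1},
  ],
)

```text
time: 19.6
position: [0.4842, 0.0125, 0.2719]
tcp_rot: [-3.141, -0.0, -1.099]
contact_force: [0.4, -0.2, -0.3]
gripper_width: 0.0871
grasp_force: 0.0
```

>>> arm_command(
  steps=[
    {"rotation": [0, 0, 0], "travel": [0.875, 0.48, 0], "hand": -1},
    {"rotation": [0, 0, 0], "travel": [0.875, 0.48, 0], "hand": -1},
    {"rotation": [0, 0, 0], "travel": [0.875, 0.48, 0], "hand": -1},
    {"rotation": [0, 0, 0], "travel": [0.875, 0.48, 0], "hand": -1},
    {"rotation": [0, 0, 0], "travel": [0.875, 0.48, 0], "hand": -1},
    {"rotation": [0, 0, 0], "travel": [0.8, 0.43, 0], "hand": -1},
    {"rotation": [0, 0, 0], "travel": [0.6, 0.33, 0], "hand": -1},
    {"rotation": [0, 0, 0], "travel": [0.35, 0.2, 0], "hand": -1},
    {"rotation": [0, 0, 0], "travel": [0, 0, 0], "hand": -1},
    {"rotation": [0, 0, 0], "travel": [0, 0, 0], "hand": -1},
  ],
)

```text
time: 20.85
position: [0.4754, -0.3334, 0.2718]
tcp_rot: [-3.141, 0.0, -1.097]
contact_force: [-0.2, 1.2, -0.2]
gripper_width: 0.0871
grasp_force: 0.0
```

Run:
```python
from h import *
go([.4745,-.335,.117],[180,0,-63])
q,e=vision.camera("top"); V=cloud("top",e)
Z=V[...,2];P=V[(Z>.012)&(Z<.09)&(V[...,1]>.24)&(V[...,1]<.42)&(V[...,0]>.38)&(V[...,0]<.6)]
print("tray",cv2.minAreaRect((P[:,:2]*1000).astype(np.float32)))
p,d=vision.camera("side"); W=cloud("side",d)
P=W[(abs(W[...,0]-.4745)<.03)&(abs(W[...,1]+.335)<.03)&(W[...,2]>.11)&(W[...,2]<.175)]
print("side probe pts",len(P),P.mean(0).round(4),np.percentile(P[:,2],99), np.percentile(P[:,:2],[2,98],axis=0))
print(proj("side",[.4745,-.335,.165]),proj("side",[.4745,-.335,.10]))
```

```text
t 20.85 tcp [ 0.4754 -0.3334  0.2718] [-1.7999e+02  2.0000e-02 -6.2860e+01] q [-0.33  0.28 -0.02 -0.   -1.27  0.81]
travel now-axes [0.022 0.031 3.096] target-axes [0.021 0.03  3.096] rot [-0.001  0.002  0.018]
tray ((495.40130615234375, 329.07720947265625), (112.42273712158203, 149.75503540039062), 83.05204772949219)
side probe pts 225 [ 0.4725 -0.3241  0.1425] 0.16860994544649924 [[ 0.45789059 -0.34131818]
 [ 0.48945203 -0.31468407]]
(np.float64(372.1525547143078), np.float64(129.65023471244098)) (np.float64(370.28138423585733), np.float64(150.05085388398678))
```

>>> arm_command(
  steps=[
    {"rotation": [0, 0, 0], "travel": [0.02, 0.03, 0.5], "hand": -1},
    {"rotation": [0, 0, 0], "travel": [0, 0, 0.8], "hand": -1},
    {"rotation": [0, 0, 0], "travel": [0, 0, 0.8], "hand": -1},
    {"rotation": [0, 0, 0], "travel": [0, 0, 0.6], "hand": -1},
    {"rotation": [0, 0, 0], "travel": [0, 0, 0.3], "hand": -1},
    {"rotation": [0, 0, 0], "travel": [0, 0, 0.1], "hand": -1},
    {"rotation": [0, 0, 0], "travel": [0, 0, 0], "hand": -1},
    {"rotation": [0, 0, 0], "travel": [0, 0, 0], "hand": -1},
  ],
)

```text
time: 21.95
position: [0.4756, -0.336, 0.118]
tcp_rot: [-3.14, -0.002, -1.097]
contact_force: [0.2, 0.0, 0.0]
gripper_width: 0.0871
grasp_force: 0.0
```

>>> arm_command(
  steps=[
    {"rotation": [0, 0, 0], "travel": [0, 0, 0], "hand": 1},
    {"rotation": [0, 0, 0], "travel": [0, 0, 0], "hand": 1},
    {"rotation": [0, 0, 0], "travel": [0, 0, 0], "hand": 1},
    {"rotation": [0, 0, 0], "travel": [0, 0, 0], "hand": 1},
    {"rotation": [0, 0, 0], "travel": [0, 0, 0], "hand": 1},
    {"rotation": [0, 0, 0], "travel": [0, 0, 0], "hand": 1},
    {"rotation": [0, 0, 0], "travel": [0, 0, 0], "hand": 1},
    {"rotation": [0, 0, 0], "travel": [0, 0, 0], "hand": 1},
    {"rotation": [0, 0, 0], "travel": [0, 0, 0], "hand": 1},
    {"rotation": [0, 0, 0], "travel": [0, 0, 0], "hand": 1},
  ],
  newtons=30,
)

```text
time: 23.2
position: [0.4747, -0.3357, 0.1167]
tcp_rot: [3.142, 0.0, -1.097]
contact_force: [0.4, -0.8, -0.2]
gripper_width: 0.024
grasp_force: 30.0
```

Run:
```python
from h import *
go([.4745,-.335,.117],[180,0,-63]); s=status.observe(); print(s["contact_force"],s["wrist_torque"],s["gripper_width"])
```

```text
t 23.2 tcp [ 0.4747 -0.3357  0.1167] [180.     0.   -62.87] q [-0.34  0.41 -0.24  0.   -0.92  0.81]
travel now-axes [-0.014 -0.002 -0.007] target-axes [-0.014 -0.002 -0.007] rot [0.    0.    0.016]
[ 0.36687619 -0.75140871 -0.22251688] [ 0.04568132 -0.03507906  0.00066021] 0.024015373247764205
```

>>> arm_command(
  steps=[
    {"rotation": [0, 0, 0], "travel": [0, 0, -0.2], "hand": 1},
    {"rotation": [0, 0, 0], "travel": [0, 0, -0.4], "hand": 1},
    {"rotation": [0, 0, 0], "travel": [0, 0, -0.5], "hand": 1},
    {"rotation": [0, 0, 0], "travel": [0, 0, -0.6], "hand": 1},
    {"rotation": [0, 0, 0], "travel": [0, 0, -0.6], "hand": 1},
    {"rotation": [0, 0, 0], "travel": [0, 0, -0.5], "hand": 1},
    {"rotation": [0, 0, 0], "travel": [0, 0, -0.3], "hand": 1},
    {"rotation": [0, 0, 0], "travel": [0, 0, -0.1], "hand": 1},
    {"rotation": [0, 0, 0], "travel": [0, 0, 0], "hand": 1},
  ],
)

```text
time: 24.32
position: [0.4745, -0.3354, 0.2761]
tcp_rot: [3.141, 0.001, -1.097]
contact_force: [0.2, -0.2, -1.3]
gripper_width: 0.024
grasp_force: 30.0
```

Run:
```python
from h import *
go([.6652,.0186,.277],[180,0,-63])
d=np.load("top0.npz")["d"];p=np.load("top0.npz")["p"];W=cloud("top",d);Z=W[...,2]
u=np.arange(640)[None];v=np.arange(400)[:,None]
m=(u>295)&(u<322)&(v>138)&(v<165)&(Z>.107)
P=W[m]; dx=np.hypot(P[:,0]-.6652,P[:,1]-.0186);P=P[dx<.021]
print(len(P),P.mean(0),cv2.minEnclosingCircle((P[:,:2]*1000).astype(np.float32)))
# bore: dark disc
g=cv2.cvtColor(p,cv2.COLOR_RGB2GRAY)[138:165,295:322];cu,cv_=proj("top",[.6652,.0186,.112]);print("guide px",cu,cv_)
n,l,s,c=cv2.connectedComponentsWithStats(((g<95)).astype(np.uint8))
for i in range(1,n): print(s[i],c[i]+[295,138],ray("top",*(c[i]+[295,138]),.112).round(4))
```

```text
t 24.32 tcp [ 0.4745 -0.3354  0.2761] [ 1.7998e+02  6.0000e-02 -6.2870e+01] q [-0.34  0.28 -0.01 -0.   -1.28  0.81]
travel now-axes [-4.563 -6.622 -0.015] target-axes [-4.578 -6.612 -0.017] rot [0.003 0.007 0.016]
118 [0.66473448 0.01887694 0.11237076] ((664.42724609375, 18.75229835510254), 17.95467758178711)
guide px 307.5832053707612 149.4515337488299
[ 9  9  8  7 47] [307.55319149 149.85106383] [0.6642 0.0187 0.112 ]
[21 11  1  1  1] [316. 149.] [ 0.6664 -0.0017  0.112 ]
[20 13  3  4  5] [316.  152.4] [ 0.6581 -0.0018  0.112 ]
[13 16  8  5 11] [311.81818182 156.54545455] [0.648  0.0083 0.112 ]
```

>>> arm_command(
  steps=[
    {"rotation": [0, 0, 0], "travel": [-0.23, -0.33, 0], "hand": 1},
    {"rotation": [0, 0, 0], "travel": [-0.45, -0.66, 0], "hand": 1},
    {"rotation": [0, 0, 0], "travel": [-0.57, -0.82, 0], "hand": 1},
    {"rotation": [0, 0, 0], "travel": [-0.57, -0.82, 0], "hand": 1},
    {"rotation": [0, 0, 0], "travel": [-0.57, -0.82, 0], "hand": 1},
    {"rotation": [0, 0, 0], "travel": [-0.57, -0.82, 0], "hand": 1},
    {"rotation": [0, 0, 0], "travel": [-0.57, -0.82, 0], "hand": 1},
    {"rotation": [0, 0, 0], "travel": [-0.5, -0.73, 0], "hand": 1},
    {"rotation": [0, 0, 0], "travel": [-0.34, -0.5, 0], "hand": 1},
    {"rotation": [0, 0, 0], "travel": [-0.18, -0.27, 0], "hand": 1},
    {"rotation": [0, 0, 0], "travel": [0, 0, 0], "hand": 1},
    {"rotation": [0, 0, 0], "travel": [0, 0, 0], "hand": 1},
  ],
)

```text
time: 25.82
position: [0.6638, 0.0163, 0.2766]
tcp_rot: [3.141, 0.0, -1.098]
contact_force: [-1.1, 0.3, -1.5]
gripper_width: 0.0243
grasp_force: 30.0
```

Run:
```python
from h import *
go([.6646,.0187,.164],[180,0,-63])
for k in range(1):
    p,d=vision.camera("side");W=cloud("side",d);q,e=vision.camera("top");np.savez("hover.npz",p=p,d=d,q=q,e=e)
Z=W[...,2]
near=(abs(W[...,0]-.665)<.03)&(abs(W[...,1]-.0187)<.03)
for a,b in ((.176,.19),(.19,.205),(.205,.22),(.225,.25),(.25,.27)):
    P=W[near&(Z>a)&(Z<b)]; print(a,len(P),P.mean(0).round(4) if len(P) else "", P.std(0).round(4) if len(P) else "")
P=W[near&(Z>.108)&(Z<.117)];print("guide top side",len(P),P.mean(0).round(4),P.min(0).round(3),P.max(0).round(3))
uv=[proj("side",[.6646,.0187,z]) for z in (.112,.18,.26)];print(uv)
cv2.imwrite("pics/hover.png",cv2.resize(p[120:230,220:330],(600,600),interpolation=cv2.INTER_CUBIC)[:,:,::-1])
```

```text
t 25.82 tcp [0.6638 0.0163 0.2766] [179.96   0.   -62.91] q [ 0.27  0.43  0.21  0.   -1.35  0.21]
travel now-axes [-0.035 -0.038  2.252] target-axes [-0.035 -0.037  2.252] rot [0.005 0.    0.011]
0.176 20 [0.6615 0.0207 0.1834] [0.0024 0.0018 0.0038]
0.19 21 [0.6613 0.0209 0.1968] [0.0019 0.0022 0.0044]
0.205 20 [0.6614 0.021  0.213 ] [0.002  0.0019 0.0048]
0.225 40 [0.6615 0.0206 0.2371] [0.0024 0.0017 0.0071]
0.25 52 [0.6582 0.0288 0.2636] [0.0073 0.0051 0.0056]
guide top side 104 [0.6627 0.0231 0.1126] [0.646 0.004 0.108] [0.679 0.04  0.116]
[(np.float64(268.81700412801274), np.float64(198.56171058959802)), (np.float64(267.5793761760857), np.float64(173.21792017627675)), (np.float64(266.0017301086048), np.float64(140.91133626438264))]
```

View pics/hover.png

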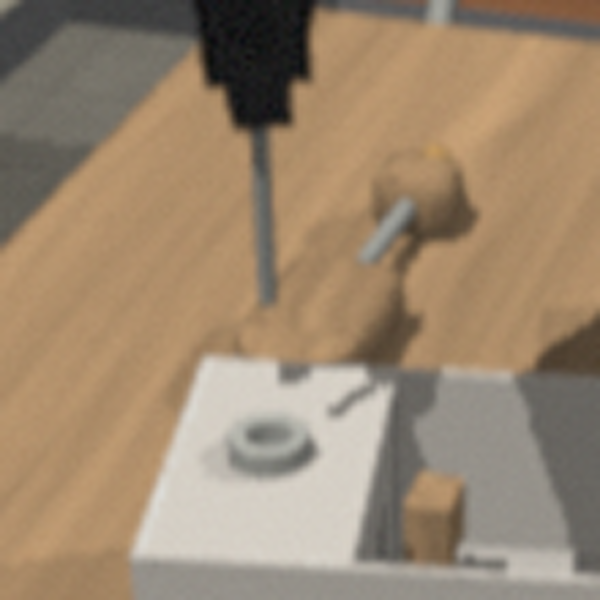

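The stem hangs upright, with the tip near crop (266,300) and the bore centred near (268,434). I'll correct about 2 mm and lower to just above the guide for a closer look.

>>> arm_command(
  steps=[
    {"rotation": [0, 0, 0], "travel": [-0.03, -0.04, 0.2], "hand": 1},
    {"rotation": [0, 0, 0], "travel": [0, 0, 0.4], "hand": 1},
    {"rotation": [0, 0, 0], "travel": [0, 0, 0.25], "hand": 1},
    {"rotation": [0, 0, 0], "travel": [0, 0, 0.15], "hand": 1},
    {"rotation": [0, 0, 0], "travel": [0, 0, 0], "hand": 1},
    {"rotation": [0, 0, 0], "travel": [0, 0, 0], "hand": 1},
    {"rotation": [0, 0, 0], "travel": [0, 0, 0], "hand": 1},
    {"rotation": [0, 0, 0], "travel": [0, 0, 0], "hand": 1},
  ],
)

```text
time: 26.92
position: [0.6655, 0.0194, 0.2271]
tcp_rot: [-3.141, -0.0, -1.097]
contact_force: [0.1, -0.6, -1.1]
gripper_width: 0.0242
grasp_force: 30.0
```

```bash
cat > m.py <<'E'
from h import *
# guide in the initial side picture (unoccluded): top-face cloud with circle fit
def guide():
    d=np.load("side0.npz")["d"];W=cloud("side",d);Z=W[...,2]
    m=(abs(W[...,0]-.664)<.03)&(abs(W[...,1]-.019)<.03)&(Z>.1095)&(Z<.116)
    p=W[m][:,:2]
    return p
def stem(zs,n=3):
    out=[]
    for k in range(n):
        p,d=vision.camera("side");W=cloud("side",d);Z=W[...,2]
        m=(np.hypot(W[...,0]-.664,W[...,1]-.019)<.014)&(Z>zs[0])&(Z<zs[1])
        out.append(W[m])
    P=np.vstack(out); return P
E
python3 - <<'E'
from m import *
go([.6646,.0187,.164],[180,0,-63])
t=[]
for k in range(3):
    P=stem((.13,.19),1); t.append(status.observe()["position"]); 
    lo=P[P[:,2]<.16].mean(0);hi=P[P[:,2]>=.16].mean(0);print(len(P),lo.round(4),hi.round(4),t[-1].round(4))
p,d=vision.camera("side")
p0=np.load("side0.npz")["p"]; df=np.abs(p.astype(int)-p0).sum(2)
# stem columns by row vs the unobstructed first picture
for v in range(165,200,3):
    r=np.where(df[v,255:285]>60)[0]+255; 
    if len(r): print(v,r.min(),r.max(),len(r), round((r*df[v,r]).sum()/df[v,r].sum(),2))
for z in (.112,.125,.15,.18): print(z,np.round(proj("side",[.6645,.0187,z]),2))
g=cv2.cvtColor(p0,cv2.COLOR_RGB2GRAY)[190:212,255:284]; print(g)
E
```

```text
t 26.93 tcp [0.6655 0.0194 0.2271] [-1.7996e+02 -1.0000e-02 -6.2870e+01] q [ 0.27  0.45  0.13  0.   -1.24  0.2 ]
travel now-axes [0.003 0.023 1.263] target-axes [0.004 0.022 1.263] rot [-0.006 -0.001  0.017]
79 [0.6634 0.0241 0.1459] [0.6633 0.0239 0.1745] [0.6655 0.0193 0.227 ]
79 [0.6631 0.0243 0.1461] [0.6634 0.0235 0.1748] [0.6654 0.0194 0.2269]
80 [0.6634 0.0239 0.1454] [0.6633 0.0237 0.175 ] [0.6654 0.0193 0.2269]
165 263 269 7 266.32
168 266 268 3 266.98
171 266 269 4 267.45
174 266 268 3 267.04
177 267 269 3 268.03
180 267 269 3 268.06
183 267 269 3 268.1
186 261 284 24 270.79
189 262 284 23 272.87
192 263 284 22 273.09
195 265 284 11 277.98
198 271 278 6 274.49
0.112 [268.86 198.57]
0.125 [268.63 193.86]
0.15 [268.18 184.63]
0.18 [267.62 173.22]
[[171 199 201 200 199 201 199 199 197 200 200 200 202 201 198 201 199 197
  199 199 199 201 199 199 200 200 200 201 200]
 [187 202 202 200 199 198 200 200 198 200 201 199 200 199 199 199 200 200
  200 199 199 199 200 200 199 199 199 200 200]
 [195 207 201 199 198 199 202 199 200 199 198 199 199 199 199 197 199 199
  199 198 201 201 2
[... 1627 characters left out ...]
176 168 158 148 138 133 127 127 126 122 126 132
  142 158 177 192 199 199 198 199 200 200 197]
 [198 197 191 191 188 182 182 177 178 170 165 162 152 154 155 157 161 169
  179 191 197 200 201 199 200 199 199 199 199]
 [198 199 198 197 197 192 189 189 190 189 190 190 182 183 186 188 193 196
  197 199 203 201 199 199 200 201 201 199 200]
 [200 199 199 198 199 198 197 198 197 198 197 203 198 198 199 199 200 200
  199 201 201 199 200 199 198 199 199 201 200]
 [199 199 199 197 200 200 201 199 199 199 200 200 200 201 200 200 199 199
  200 202 199 198 198 199 199 198 200 200 200]
 [200 199 200 199 201 198 198 200 199 199 200 200 197 198 201 198 199 200
  201 199 200 201 198 198 201 199 198 199 199]]
```

Run:
```python
from m import *
print(ray("side",268.75,199.0,.112).round(4))
p,d=vision.camera("side")
g=cv2.cvtColor(p,cv2.COLOR_RGB2GRAY)[186:205,258:282]; print(g)
p0=np.load("side0.npz")["p"]
```

```text
[0.6641 0.0206 0.112 ]
[[211 207 191 143 118 117 117 118 112 111 103 101 116 130 133 132 132 132
  134 139 141 139 133 125]
 [214 210 199 150 118 116 118 115 112 113 103  94 108 118 120 119 118 119
  120 122 120 121 120 115]
 [213 211 206 175 130 115 116 116 112 115 107  98 109 116 116 116 118 116
  119 126 119 116 117 117]
 [211 210 211 193 139 115 115 117 112 114 107  97 106 114 115 117 118 116
  127 148 128 117 117 117]
 [208 209 211 199 151 118 117 118 115 116 107  95 103 113 115 116 116 114
  127 146 129 117 117 117]
 [209 210 210 204 174 131 117 116 118 115 105  98 106 117 127 131 130 130
  134 136 129 120 115 118]
 [209 210 209 210 194 142 117 117 116 112 103 101 123 140 164 172 175 174
  172 174 168 138 120 114]
 [208 211 210 210 199 149 120 115 115 116 108 110 144 175 199 204 204 206
  206 206 200 167 129 118]
 [210 208 210 208 203 176 138 127 128 137 126 128 165 196 208 210 209 211
  211 212 204 167 128 116]
 [208 211 209 209 211 199 178 164 165 168 162 162 180 189 192 194 204 210
  210 205 194 148 129 126]
 [210 210 209 209 209 199 194 183 182 183 178 177 175 159 152 161 193 205
  198 180 164 143 163 174]
 [209 209 210 208 200 188 187 180 169 159 157 155 143 114 108 132 177 191
  173 141 133 149 192 205]
 [208 210 207 201 191 184 175 153 136 125 124 124 108  91  94 131 173 177
  152 143 163 181 204 208]
 [208 209 206 189 176 176 167 130 108 108 115 118 110  95 102 141 175 173
  150 166 196 205 209 210]
 [209 209 197 176 165 174 170 136 116 111 118 128 126 120 128 160 177 167
  140 166 204 211 210 209]
 [200 197 189 169 156 170 177 163 151 143 146 149 153 156 160 170 167 141
  115 143 195 209 209 209]
 [191 189 186 170 144 152 168 173 174 167 167 169 171 173 167 154 141 116
  100 127 175 205 211 209]
 [187 186 186 172 137 134 147 157 161 160 161 158 156 151 144 125 112  99
  104 136 178 206 207 208]
 [187 187 186 174 140 127 132 135 137 135 136 133 130 126 119 109 103 107
  129 171 200 209 209 209]]
```

Stem and bore agree to within about 1 mm in both views: the stem line is at column 268.9 and the bore centre at (268.8,199). I'll lower it slowly.

>>> arm_command(
  steps=[
    {"rotation": [0, 0, 0], "travel": [0, 0.015, 0.05], "hand": 1},
    {"rotation": [0, 0, 0], "travel": [0, 0, 0.15], "hand": 1},
    {"rotation": [0, 0, 0], "travel": [0, 0, 0.2], "hand": 1},
    {"rotation": [0, 0, 0], "travel": [0, 0, 0.2], "hand": 1},
    {"rotation": [0, 0, 0], "travel": [0, 0, 0.2], "hand": 1},
    {"rotation": [0, 0, 0], "travel": [0, 0, 0.2], "hand": 1},
    {"rotation": [0, 0, 0], "travel": [0, 0, 0.15], "hand": 1},
    {"rotation": [0, 0, 0], "travel": [0, 0, 0.1], "hand": 1},
    {"rotation": [0, 0, 0], "travel": [0, 0, 0], "hand": 1},
    {"rotation": [0, 0, 0], "travel": [0, 0, 0], "hand": 1},
    {"rotation": [0, 0, 0], "travel": [0, 0, 0], "hand": 1},
    {"rotation": [0, 0, 0], "travel": [0, 0, 0], "hand": 1},
  ],
)

```text
time: 28.68
position: [0.6648, 0.019, 0.1645]
tcp_rot: [-3.141, -0.0, -1.097]
contact_force: [-0.6, -0.3, -0.5]
gripper_width: 0.0236
grasp_force: 30.0
```

Run:
```python
from m import *
go([.6649,.0189,.164],[180,0,-63])
P=stem((.118,.143),3); print(len(P),P.mean(0).round(4),P.std(0).round(4)); s=status.observe()
print(s["position"],s["contact_force"],s["grasp_force"],s["dq"].round(4))
p,d=vision.camera("side")
cv2.imwrite("pics/final.png",cv2.resize(p[140:240,220:330],(660,600),interpolation=cv2.INTER_CUBIC)[:,:,::-1])
```

```text
t 28.68 tcp [0.6648 0.019  0.1645] [-1.7997e+02 -1.0000e-02 -6.2870e+01] q [ 0.27  0.49  0.03  0.   -1.11  0.2 ]
travel now-axes [ 0.003 -0.     0.009] target-axes [ 0.003 -0.     0.009] rot [-0.004 -0.001  0.017]
102 [0.6626 0.0235 0.1307] [0.0025 0.0018 0.0068]
[0.66472881 0.01898013 0.16430927] [-0.22578605  1.10381536 -1.00385104] 29.98701405711472 [ 0.0001  0.0031  0.0009 -0.0004 -0.0004 -0.0007]
```

View pics/final.png

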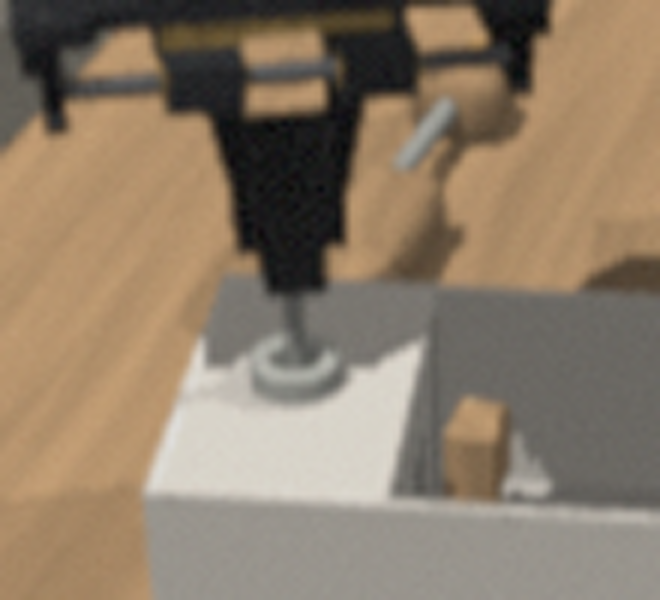

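The stem at crop (297,340) enters the middle of the bore at (296,358), upright, with the tip about 49 mm below the guide top. In side-view coordinates its axis is within 0.5 mm of the bore axis. I'm handing in.

```bash
python3 -c "
from workcell import robot
print(robot.job_done())"
```

```text
the job is handed in; nothing more can be done
None
```

I handed the job in at about 29 s, but the hand-in returned no verdict. The probe is held upright and centred to within about 0.5 mm in the side view, with its tip about 49 mm below the guide top. The tray is empty and back flat on the trolley. Three blocks are visible in the bin's mouth; I infer the fourth is hidden under one of them.

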